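# Index the model-truck wheel stand and jam the lock nut on its arbor

### The job

Bring the truck wheel on the indexing stand round to its working station: lift the sprung index plunger, swing the head clockwise (seen from above) with it and let the plunger drop fully home in the single hole, so that the wheel's arbor leans to the robot's right. Then run the big outer hex nut down the arbor onto the small inner nut and tighten it firmly against it, so that it stays locked. Let go of everything at the end and leave the other things on the bench where they are.

Things in the scene. Friction and masses are not known exactly. Their poses are not given: they have to be found in the camera images.
- stand: Fixed round stand: dark steel disc 296 mm across, 20 mm high, with an aluminium index ring on it (pitch radius 125 mm, top 34 mm above the table) and inside it the rotary aluminium head (190 mm across). Origin on the table top on the head's vertical axis. Frame does not turn with the head: z up; at the working station the arbor leans to its -y, the robot's right within about 20 degrees.
- hole (a point): Mouth of the single index hole, in the ring's top, 125 mm from the head's axis at 170 degrees from the stand's +x towards its +y, 34 mm above the table. The long slot in the ring is where the pin starts.
- head (a joint): Turn of the head about the vertical axis, rad, positive clockwise seen from above. 0 = working station, pin over the hole (play about 0.02). Starts between -1.65 and -0.95, the lowered pin being free in a slot from -1.76 to -0.84; between slot and hole the ring is solid, so the pin must be lifted over it. Hard stops at -1.82 and 0.25. Friction 0.12 N m.
- plunger (a joint): Lift of the index plunger, m: 0 = fully down (home), about 0.012 = pin resting on top of the ring, 0.028 = top stop. A spring pulls it down with 3 N at 0 and about 6 N at 0.025. Lifting it 0.018 to 0.024 clears the ring; it drops by itself when let go over the hole.
- knob (a point): Centre of the plunger's black upright round knob, 30 mm in diameter, 40 mm tall, on the head 125 mm from its axis; 103 mm above the table when down; z up. Below it a steel housing (26 mm in diameter, top at 75 mm). Pulling it sideways swings the head. The wheel's tread is 55 to 60 mm from it towards the axis: best gripped along the tangent of its circle, not the radius.
- arbor_tip (a point): Outer end of the dark threaded stud (18 mm in diameter) of the wheel's arbor, on its axis, 181 mm above the table; z (of the head) up. Turns with the head. The arbor is tilted 35 degrees from vertical, leaning out from the stand. Seen from above, the knob stands 100 degrees clockwise of the direction of lean.
- lock_nut (a point): Centre of the big outer steel hex nut: 46 mm across flats (53 corners), 26 mm tall. z points outwards along the arbor; two flats face its +y and -y, the rest every 60 degrees; turns with the nut. At nut = 0 its outer face is 26 mm short of the stud's end. Under it: small fixed inner nut (32 mm across flats, 18 mm tall), then the wheel's flat face (wheel 110 mm in diameter, 46 wide).
- nut (a joint): Turn of the big outer nut, rad, positive = tightening, clockwise seen from the stud's end; 2.9 mm down the arbor per rad. 0 = just touches the inner nut; starts backed off at -3.6 to -2.0. Stiff running, 0.25 N m; beyond 0 it tightens with about 2 N m per rad on top. Firmly tight when turned to 0.15 (0.5 N m) or more; let go, it springs back to about 0.1 and stays.
- oil: Bystander: white bottle with black cap, 54 mm in diameter, 165 mm tall, on the robot's side of the stand. Origin under its centre.
- spare_wheel: Bystander: black spare truck wheel lying flat, 110 mm in diameter, 46 mm high. Origin under its centre.
- driver: Bystander: screwdriver lying on the bench, about 200 mm long along its x, under 40 mm high.
- carton: Bystander: plain cardboard box 70 x 100 x 60 mm high. Origin under its centre.
- shock: Bystander: shock absorber lying on the bench, about 145 mm long along its x, 30 mm high.
- kit_box: Bystander: upright black box 60 x 100 mm, 150 mm tall. Origin under its centre.
- gear: Bystander: black spur gear lying flat with a steel hub, 76 mm in diameter, 26 mm high, beyond the stand.

How it is judged:
By the outcome, as a careful person would: the job done as asked, in the order asked, and still so for the second after the job is handed in, with the robot touching nothing.
It also fails if it takes over 64 s, if anything falls off the work surface, if the arm or the gripper's body presses on something with over 40 N, if the wrist force passes 120 N, or if a joint passes its speed limit or range.

### The arm

A 6-joint arm with a two-finger parallel gripper is mounted at the origin on the work surface. World frame = base frame: x ahead of the robot, y to its left, z up, the work surface at z = 0. Lengths are in m, angles in degrees, forces in N, time in s.
With the tool pointing down it reaches from about 0.3 to 0.75 m from the base axis. Payload 8.5 kg.
Tool frame: the origin (TCP) lies midway between the tips of the shut fingers; the grasp point (between the pads) lies pinch_z behind it (pinch_z is the distance from the TCP to the grasp point, in m); z points along the fingers, y is the line along which they close (so a half turn about z gives the same grasp; the last joint's range is limited). The gripper opens to 85 mm and grips with 20 to 120 N. Pads are 22 mm wide; open, the fingers measure 114 mm over their backs; the gripper's body (76 mm by 85 mm) begins 54 mm behind the grasp point. The pads swing forward as they close: fully open they stand 13 mm farther back than shut.
Start: joints at [58.94, 21.807, 74.336, -0, 83.858, -12.336], TCP at [0.177, 0.521, 0.231] pointing down, gripper open.
Joint ranges: [-178.18, 178.18], [-50.72, 133.34], [12.68, 142.11], [-81.47, 261.47], [9.98, 163.14], [-165.26, 165.26]. Speed limits (degrees/s): [136.94, 136.94, 180, 180, 180, 180].

### API

Orientations are given as [roll, pitch, yaw] about the fixed x, y, z axes, in that order (R = Rz(yaw) Ry(pitch) Rx(roll)).
In Python, from station import * gives the robot as it stands. The module is installed in compiled form; this text tells all that it offers.
- The arm moves only by the shell command python3 -m jog 'ROWS' [FORCE]. ROWS is JSON, a list of rows, each a list of 5 numbers: the shift along the world's x, y, z in mm, then the turn about the world's z in degrees, then the opening, from 0 (shut) to 1 (fully open). A call has exactly 10 rows; each row is the pose to reach, as a shift and turn from the pose commanded when the call began; what a row does not reach only later rows make up. A row lasts 1/8 s, in which the tool goes at most 62.5 mm and 10.7 degrees, less where a joint would pass 70% of its speed; a pose out of reach is approached as far as the arm can. A call with a gripper value outside its range is refused whole. The fingers move at their own pace and stop on an object; FORCE is the grip in N (left out, the last holds). Time passes only in rows, so rows that repeat a pose let the fingers close, or fill a call up. It gives the time, the measured TCP pose, the force, the opening and the grip force at its end, in the units of the state.
- state(): the state, without advancing time (a new reading comes with each control period).
- read_camera(name): name is "side" or "top" or "wrist"; returns a dict with "frame" (400x640x3 uint8, red, green, blue), "camera_matrix" (3x3 intrinsics, pixels), "origin" and "attitude" of the camera in the world; the wrist camera has in their place "mount" (4x4, takes a point from camera to tool coordinates, whose origin is the TCP and whose axes are the flange's). Camera axes: x right, y down, z forward; pixel columns grow to the right and rows downward; lengths in m; the calibration is good to about 2 mm. A picture is of the moment at which its call begins: read the wrist's pose just before it. There is no depth.
- hand_in(): hands the job in; it is judged then, once.
The state is a dict: "clock": time; "joint_pos": joint angles; "joint_velocities": joint speeds; "joint_torque": joint torques, N m; "eef_pos": TCP position; "eef_rot": TCP orientation; "force": force on the tool from outside, world axes, zero at the start; "torque": the same for the moment, N m; "finger_gap": opening from 0.0 (shut) to 1.0 (fully open); "finger_force": force on a finger pad.
Only numpy, scipy, OpenCV 4.12 (cv2) and the standard library are available. Lean on these libraries where they do the work, as an engineer would, in place of code of your own. Each camera call takes 0.05 s, during which the arm holds its last target. There are 200 camera calls.

## Working session

There is one attempt and no reset: what is moved stays moved. The work goes in short steps, Python scripts to look and compute and a shell command to move; the robot and the scene stay as the last step left them, time stands still between calls to the robot, and variables do not carry over. Pictures are saved under pics/ and viewed, at most 10 in all, crops included, and the job is handed in when it is done.

```bash
mkdir -p pics; cat > h.py <<'E'
from station import *
import numpy as np, cv2, json
from scipy.spatial.transform import Rotation as R
def rot(a):
    a=np.array(a,float)
    return a if a.shape==(3,3) else R.from_euler('xyz',a,degrees=True).as_matrix()
def cam(n):
    s=state(); c=read_camera(n); K=np.array(c['camera_matrix'])
    if n=='wrist':
        T=np.eye(4);T[:3,:3]=rot(s['eef_rot']);T[:3,3]=s['eef_pos'];M=T@np.array(c['mount'])
        o,A=M[:3,3],M[:3,:3]
    else: o,A=np.array(c['origin']),rot(c['attitude'])
    return c['frame'],K,o,A
def ray(K,o,A,u,v,z):
    d=A@np.linalg.inv(K)@[u,v,1]; return o+d*(z-o[2])/d[2]
def proj(K,o,A,p):
    q=K@(A.T@(np.array(p)-o)); return q[:2]/q[2]
def save(f,n,crop=None,s=1):
    if crop: x0,x1,y0,y1=crop; f=f[y0:y1,x0:x1]
    cv2.imwrite(n,cv2.resize(f[:,:,::-1],None,fx=s,fy=s,interpolation=cv2.INTER_CUBIC))
E
python3 - <<'E'
from h import *
c=read_camera('top');print(c['origin'],c['attitude'],c['camera_matrix'])
save(c['frame'],'pics/top1.png',s=1.25)
c=read_camera('side');print(c['origin'],c['attitude'],c['camera_matrix'])
save(c['frame'],'pics/side1.png',s=1.25)
print(state())
E
```

```text
[0.41358181 0.00543518 1.16189436] [-173.08569628   -1.1381675   -90.61908788] [[473.92519296   0.         313.56683533]
 [  0.         473.92519296 195.79066564]
 [  0.           0.           1.        ]]
[0.4337528  0.72858033 0.9843892 ] [-1.40014733e+02  5.37728246e-02 -1.71822518e+02] [[453.10900314   0.         318.69868418]
 [  0.         453.10900314 191.77259895]
 [  0.           0.           1.        ]]
{'clock': 0.1, 'joint_pos': array([ 5.89402366e+01,  2.18379813e+01,  7.43779290e+01,  2.38298817e-04,
        8.38572043e+01, -1.23359745e+01]), 'joint_velocities': array([ 0.07552533, -0.0794083 , -0.17738442,  0.00869007,  0.0397458 ,
       -0.01863946]), 'joint_torque': array([ 4.02330523e-03, -4.49217939e+01, -2.31658888e+01, -1.94737067e-04,
        3.61941624e-03, -6.61461755e-06]), 'eef_pos': array([0.17642574, 0.52067451, 0.23078014]), 'eef_rot': array([-1.79928624e+02, -1.58519030e-02,  1.61276176e+02]), 'force': array([ 0.61069958, -0.06101203, -0.48724435]), 'torque': array([-0.01705526, -0.01506105, -0.0050231 ]), 'finger_force': 0.0, 'finger_gap': 0.9993768447049369}
```

View pics/top1.png

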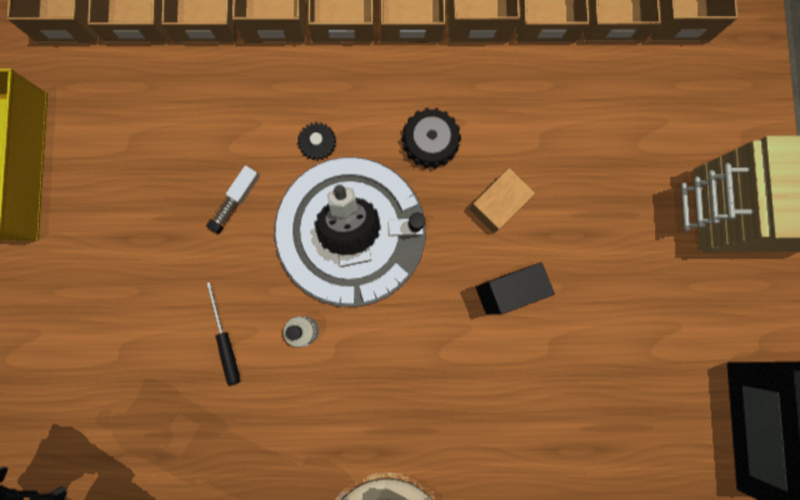

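View pics/side1.png

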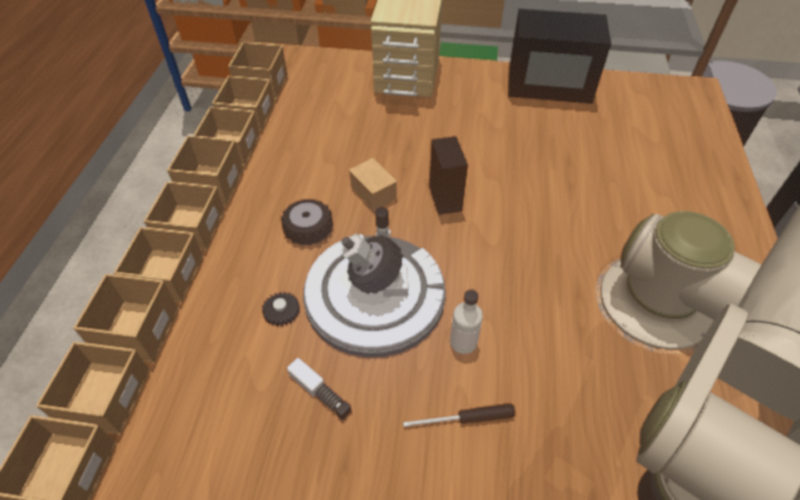

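Top view (×1.25): the stand disc is centred at about (350,231), with the knob at (417,221) on the robot's right and the arbor leaning away, tip at (340,190). The oil bottle is at (300,332). I'll enlarge it next.

```bash
python3 - <<'E'
from h import *
f,K,o,A=cam('top'); save(f,'pics/top2.png',(210,350,115,255),4.2)
E
```

```text
(no output)
```

View pics/top2.png

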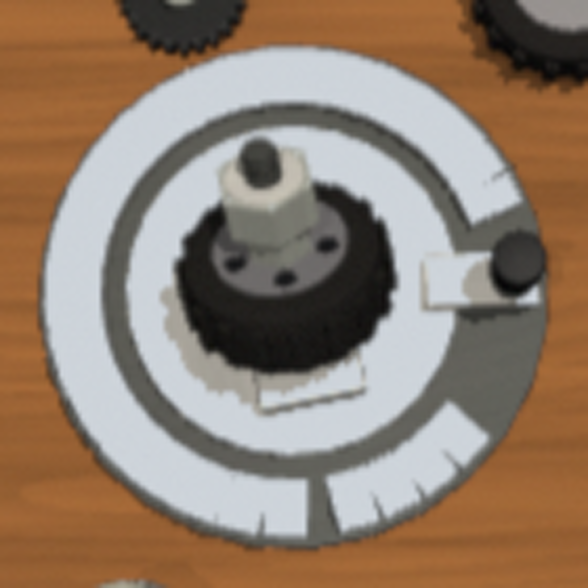

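Enlarged view: the outer ring has its single notch or hole at about (318,500) on the robot's side. The slot runs from (495,210) to (470,425). The knob top is at (519,258) and the stud end at (260,152).

```bash
cat >> h.py <<'E'
def px(x,y): return 210+(x+.5)/4.2-.5,115+(y+.5)/4.2-.5
E
python3 - <<'E'
from h import *
f,K,o,A=cam('top')
f=f.astype(int); m=((f[:,:,2]>f[:,:,0]+2)&(f.sum(2)>480)).astype(np.uint8)
m[:115]=0;m[255:]=0;m[:,:210]=0;m[:,350:]=0
n,l,s,c=cv2.connectedComponentsWithStats(m); print(s[1:][s[1:,4]>30])
ys,xs=np.where(m); P=np.array([ray(K,o,A,u,v,.034)[:2] for u,v in zip(xs,ys)],np.float32)
C,r=cv2.minEnclosingCircle(P); print('circle',C,r)
C=np.array(C)
w=lambda x,y,z:ray(K,o,A,*px(x,y),z)
for nm,x,y,z in [('notchL',308,505,.034),('notchR',332,505,.034),('notchLi',308,482,.034),('notchRi',327,478,.034),('slotU',472,224,.034),('slotUo',520,203,.034),('slotL',448,403,.034),('slotLo',490,438,.034),('knobtop',522,258,.123),('tip',260,150,.181)]:
    p=w(x,y,z);d=p[:2]-C;print(nm,p.round(4),np.hypot(*d).round(4),np.degrees(np.arctan2(d[1],d[0])).round(1))
E
```

```text
[[ 221  127  113  116 2972]
 [ 240  145   87   78 2283]
 [ 288  211   38   30  510]]
circle (0.5812115669250488, 0.0638752356171608) 0.14131326973438263
notchL [0.4574 0.0552 0.034 ] 0.1241 -176.0
notchR [0.4573 0.0416 0.034 ] 0.1259 -169.8
notchLi [0.4704 0.0551 0.034 ] 0.1111 -175.5
notchRi [0.4726 0.0444 0.034 ] 0.1104 -169.8
slotU [ 0.6177 -0.0396  0.034 ] 0.1097 -70.6
slotUo [ 0.6298 -0.0674  0.034 ] 0.14 -69.7
slotL [ 0.5145 -0.0246  0.034 ] 0.1108 -127.0
slotLo [ 0.4944 -0.0482  0.034 ] 0.1418 -127.8
knobtop [ 0.5832 -0.0622  0.123 ] 0.1261 -89.1
tip [0.6295 0.0722 0.181 ] 0.049 9.8
```

```bash
python3 - <<'E'
from h import *
import station; print([a for a in dir(station) if a[0]!='_']); print(getattr(station,'pinch_z',None))
f,K,o,A=cam('top')
print('cap',ray(K,o,A,293/1.25,333/1.25,.165)); print('shoulder',ray(K,o,A,301/1.25,332/1.25,.12))
for p in [(.61,.09,0),]: pass
E
python3 -m jog '[[40,-58,0,-10,0.75],[80,-116,0,-20,0.75],[120,-174,0,-30,0.75],[160,-232,0,-40,0.75],[200,-290,0,-50,0.75],[240,-348,0,-60,0.75],[285,-407,0,-71,0.75],[325,-466,0,-71,0.75],[365,-524,0,-71,0.75],[406,-583,0,-71,0.75]]' 60
```

```text
['MotionError', 'hand_in', 'pinch_z', 'read_camera', 'state']
0.0187
cap [0.38808288 0.15020825 0.165     ]
shoulder [0.38849242 0.14291763 0.12      ]
clock: 1.5
eef_pos: [0.5346, 0.0061, 0.2313]
eef_rot: [180.0, -0.0, 90.3]
force: [-0.0, 1.1, 0.9]
finger_gap: 0.747
finger_force: 0.0
```

```bash
python3 -m jog '[[25,-35,0,0,0.75],[48,-68,0,0,0.75],[48,-68,-10,0,0.75],[48,-68,-20,0,0.75],[48,-68,-30,0,0.75],[48,-68,-40,0,0.75],[48,-68,-40,0,0.75],[48,-68,-40,0,0.75],[48,-68,-40,0,0.75],[48,-68,-40,0,0.75]]'
python3 - <<'E'
from h import *
f,K,o,A=cam('wrist'); save(f,'pics/w1.png'); print(state()['eef_pos'])
for z in (.123,.083): print(proj(K,o,A,[.583,-.062,z]))
E
```

```text
clock: 2.75
eef_pos: [0.5818, -0.06, 0.1916]
eef_rot: [180.0, 0.0, 90.3]
force: [-0.9, -0.3, -0.3]
finger_gap: 0.75
finger_force: 0.0
[ 0.58180335 -0.06000315  0.19151705]
[325.64580695 216.82130466]
[325.27939594 198.0294642 ]
```

View pics/w1.png

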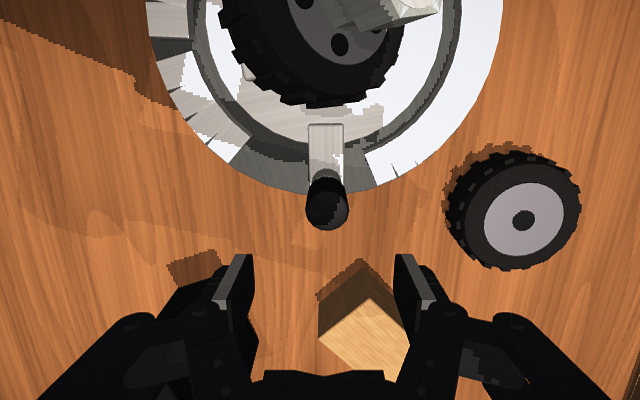

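The wrist picture shows the knob's top disc centred at about (327,208), between the two fingers.

```bash
python3 - <<'E'
from h import *
f,K,o,A=cam('wrist'); print(ray(K,o,A,327,208,.123), K[0,0],o)
E
```

```text
[ 0.58383001 -0.05569267  0.123     ] 338.07549826134135 [0.58095271 0.02098509 0.33367539]
```

```bash
python3 -m jog '[[1,0,-40,0,0.75],[1,0,-80,0,0.75],[1,0,-100,0,0.75],[1,0,-100,0,0.4],[1,0,-100,0,0.2],[1,0,-100,0,0.1],[1,0,-100,0,0.1],[1,0,-100,0,0.1],[1,0,-100,0,0.1],[1,0,-100,0,0.1]]' 60
```

```text
clock: 4.1
eef_pos: [0.5835, -0.0602, 0.0926]
eef_rot: [179.8, 0.0, 90.3]
force: [0.5, 0.1, 5.9]
finger_gap: 0.333
finger_force: 59.7
```

```bash
python3 -m jog '[[0,0,12,0,0.1],[0,0,21,0,0.1],[-13,0.5,21,-6,0.1],[-26,2.4,21,-12,0.1],[-38.7,5.6,21,-18,0.1],[-51,10.2,21,-24,0.1],[-62.7,16,21,-30,0.1],[-73.8,23,21,-36,0.1],[-84,31.1,21,-42,0.1],[-93.4,40.2,21,-48,0.1]]'; python3 -c "
from h import *
s=state();print(s['force'],s['torque'],s['eef_pos'],s['eef_rot'])"
```

```text
clock: 5.35
eef_pos: [0.4887, -0.0195, 0.1125]
eef_rot: [-180.0, 0.0, 42.1]
force: [1.7, -0.7, -6.8]
finger_gap: 0.334
finger_force: 59.9
[ 1.72625083 -0.69934397 -6.75837181] [-0.03145043 -0.55955971 -0.0555827 ] [ 0.48871777 -0.01951694  0.11245506] [-1.79973854e+02  2.81135708e-02  4.20868295e+01]
```

```bash
python3 -m jog '[[-8.3,10.1,0,-6,0.1],[-15.6,21,0,-12,0.1],[-21.7,32.6,0,-18,0.1],[-26.5,44.7,0,-24,0.1],[-30,57.3,0,-30,0.1],[-32.1,69.1,0,-35.5,0.1],[-32.1,69.1,0,-35.5,0.1],[-32.1,69.1,-5,-35.5,0.1],[-32.1,69.1,-11,-35.5,0.1],[-32.1,69.1,-11,-35.5,0.1]]'
```

```text
clock: 6.6
eef_pos: [0.4566, 0.0493, 0.1007]
eef_rot: [-180.0, 0.1, 6.8]
force: [-3.8, 0.7, -5.9]
finger_gap: 0.331
finger_force: 60.1
```

```bash
python3 -m jog '[[0,0,-4,0,0.1],[0,0,-8,0,0.1],[0,0,-8,0,0.1],[0,0,-8,0,0.3],[0,0,-8,0,0.5],[0,0,-8,0,0.6],[0,0,-8,0,0.6],[0,0,-8,0,0.6],[0,0,15,0,0.6],[0,0,60,0,0.6]]'; python3 - <<'E'
from h import *
print(state()['force'])
f,K,o,A=cam('side'); save(f,'pics/side2.png',(220,400,150,290),4)
f,K,o,A=cam('top'); cv2.imwrite('/tmp/t.png',f)
E
```

```text
clock: 7.85
eef_pos: [0.4566, 0.0494, 0.1612]
eef_rot: [-179.9, 0.2, 6.8]
force: [0.3, -0.4, 0.5]
finger_gap: 0.598
finger_force: 0.0
[ 0.29235608 -0.35805018  0.5391819 ]
```

View pics/side2.png

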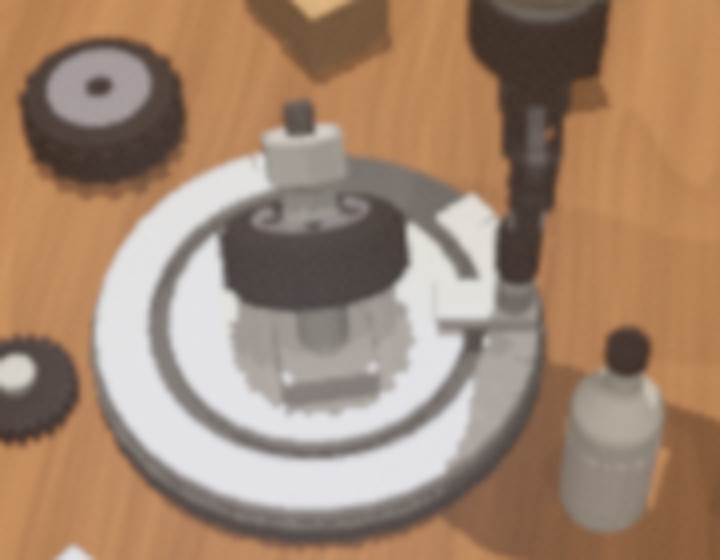

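Side view: the knob stands at about (518,245) over the housing and looks fully down, with the head at the station. The arbor leans away, to the robot's right. Next I go above the nut.

```bash
python3 -m jog '[[0,0,50,10,0.9],[0,0,90,20,0.9],[20,-3,90,30,0.9],[40,-6,90,40,0.9],[60,-9,90,50,0.9],[80,-12,90,60,0.9],[100,-15,90,70,0.9],[120,-18,90,80,0.9],[134,-20,90,90,0.9],[134,-20,90,100,0.9]]'; python3 - <<'E'
from h import *
print(state()['eef_pos'],state()['eef_rot'])
f,K,o,A=cam('wrist'); save(f,'pics/w2.png',(180,460,0,210),2.8)
a=np.array([.1696,-.5479,.819]);t=np.array([.5957,.0171,.181]);print('tip',proj(K,o,A,t),'nut',proj(K,o,A,t-.030*a))
f,K,o,A=cam('side'); print('knob bottom pred',proj(K,o,A,[.457,.0645,.083]),proj(K,o,A,[.457,.0485,.123]))
cv2.imwrite('/tmp/s.png',f)
E
```

```text
clock: 9.2
eef_pos: [0.5919, 0.0291, 0.2501]
eef_rot: [-179.9, -0.0, 107.1]
force: [-0.4, -0.0, 0.7]
finger_gap: 0.9
finger_force: 0.0
[0.5919411  0.02911426 0.25009021] [-1.79945350e+02 -2.72588097e-02  1.07094686e+02]
tip [323.86115291 231.20277292] nut [323.79729869 196.00929176]
knob bottom pred [348.07401198 221.43328369] [349.54991984 206.32496828]
```

View pics/w2.png

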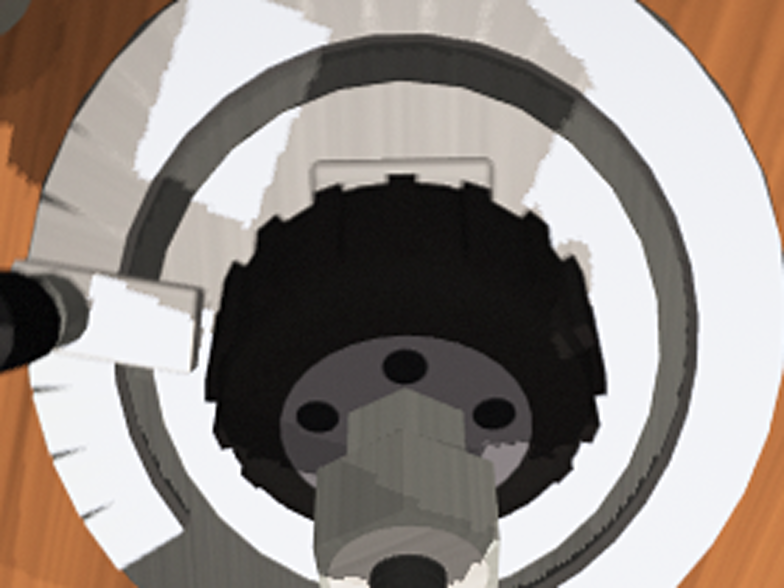

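The nut is cut off at the bottom of this crop, at about (405,510), so I'll crop lower.

```bash
python3 - <<'E'
from h import *
f,K,o,A=cam('wrist'); save(f,'pics/w3.png',(270,380,130,250),5)
E
```

```text
(no output)
```

View pics/w3.png

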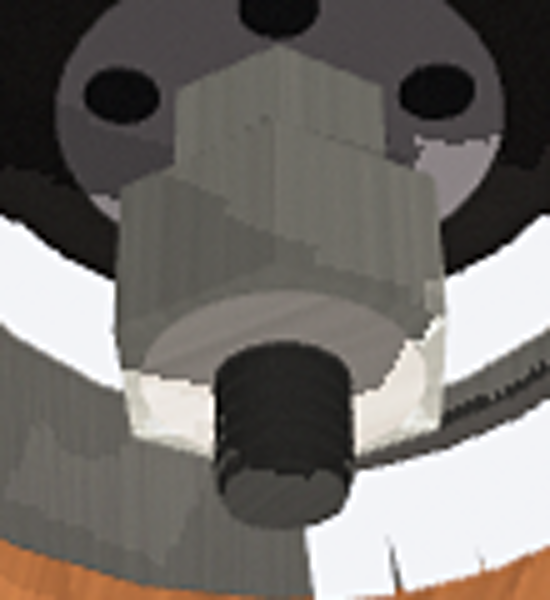

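```bash
cat > m.py <<'E'
from h import *
f,K,o,A=cam('wrist')
lam=np.radians(-72.8); L=np.array([np.cos(lam),np.sin(lam),0]); e1=np.array([np.cos(lam+np.pi/2),np.sin(lam+np.pi/2),0]); Z=np.array([0,0,1.])
a=L*np.sin(.6109)+Z*np.cos(.6109); b=-L*np.cos(.6109)+Z*np.sin(.6109)
t0=np.array([.5957,.0171,.181])+.002*e1
E
python3 - <<'E'
from m import *
pt=lambda x,y:np.array([270+(x+.5)/5-.5,130+(y+.5)/5-.5])
from scipy.optimize import least_squares
obs=[(285,465),(285,527),(283,342),(272,118)]
def model(q):
    t=t0+q[0]*L+q[1]*e1
    s=q[2]
    return [t+.009*b,t-.009*b,t-s*a+.009*b,t-(s+.026)*a+.0265*(b*np.cos(q[3])-e1*np.sin(q[3]))]
r=least_squares(lambda q:np.concatenate([proj(K,o,A,p)-pt(*u) for p,u in zip(model(q),obs)]),[0,0,.018,0],x_scale=[.01,.01,.01,.1])
q=r.x;print(q,np.degrees(q[3]),r.fun.round(1))
t=t0+q[0]*L+q[1]*e1;s=q[2];print('tip',t,'n=',(s-.026)/.0029,'nutc',t-(s+.013)*a,'nutc0',t-.039*a)
E
```

```text
[-0.0017177  -0.00085276  0.01966864  0.04675099] 2.6786346468535607 [-0.  -0.7  0.   0.8  0.  -0.   0.   0. ]
tip [0.596288   0.01908013 0.181     ] n= -2.1832291362004477 nutc [0.59074675 0.03698098 0.15424007] nutc0 [0.58967283 0.04045027 0.14905385]
```

```bash
python3 -m jog '[[-1,8,-40,0,0.9],[-1,8,-80,0,0.9],[-1,8,-109,0,0.9],[-1,8,-109,0,0.9],[-1,8,-109,0,0.7],[-1,8,-109,0,0.5],[-1,8,-109,0,0.4],[-1,8,-109,0,0.4],[-1,8,-109,0,0.4],[-1,8,-109,0,0.4]]' 80; python3 - <<'E'
from h import *
s=state();print(s['force'],s['torque'])
f,K,o,A=cam('wrist'); save(f,'pics/w4.png')
E
```

```text
clock: 10.65
eef_pos: [0.5907, 0.0372, 0.1444]
eef_rot: [179.9, 0.1, 106.8]
force: [-2.4, -1.1, 6.3]
finger_gap: 0.521
finger_force: 80.6
[-2.37230397 -1.05718199  6.31715468] [-0.03896938  0.42292071  0.19179357]
```

View pics/w4.png

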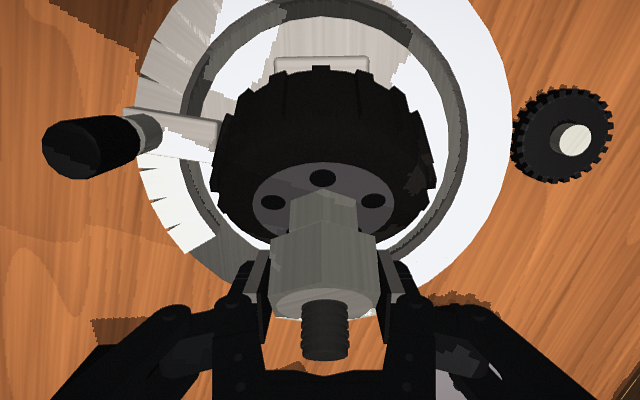

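The picture shows both fingers on the nut's two side flats, at (265,290) and (388,290). The knob at (75,150) is seated. Now I turn it.

```bash
python3 -m jog '[[0,0,0,-6,0.4],[0,0,0,-12,0.4],[0,0.5,-0.5,-18,0.4],[0,0.5,-1,-24,0.4],[0,1,-1,-30,0.4],[0,1,-1,-36,0.4],[0,1,-1,-36,0.8],[0,1,-1,-36,0.8],[0,1,-1,-36,0.8],[0,1,-1,-30,0.8]]' 100; python3 - <<'E'
from m import *
save(f,'pics/w5.png')
E
```

```text
clock: 11.95
eef_pos: [0.5902, 0.0383, 0.1414]
eef_rot: [-180.0, -0.0, 76.9]
force: [0.5, 0.4, 0.2]
finger_gap: 0.798
finger_force: 0.0
```

View pics/w5.png

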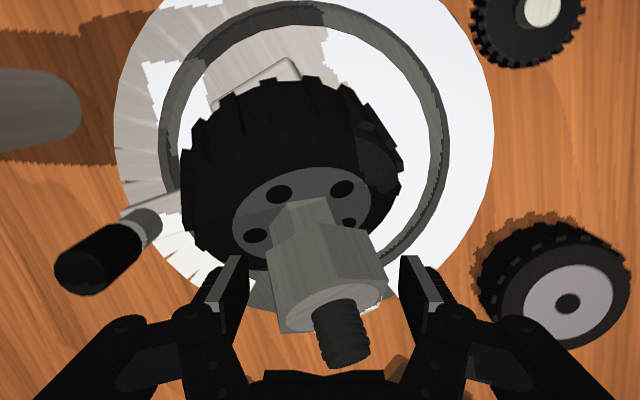

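The nut has followed, and a flat now faces back, about 30° on. I'll swing the gripper back and take the next stroke.

```bash
python3 -m jog '[[0,0,0,10,0.8],[0,0,0,20,0.8],[0,0,0,30,0.8],[0,0,0,40,0.8],[0,0,0,50,0.8],[0,0,0,60,0.8],[0,0,0,66,0.8],[0,0,0,66,0.4],[0,0,0,66,0.4],[0,0,0,66,0.4]]' 100; python3 -m jog '[[0,0,0,0,0.4],[0,0,0,-8,0.4],[0,0,0,-16,0.4],[0,0.5,-0.5,-24,0.4],[0,1,-1,-32,0.4],[0,1,-1,-40,0.4],[0,1.5,-2,-48,0.4],[-0.5,1.5,-2,-56,0.4],[-0.5,2,-2.5,-64,0.4],[-0.5,2,-2.5,-72,0.4]]'; python3 -c "
from h import *
s=state();print(s['force'],s['torque'],s['joint_torque'])"
```

```text
clock: 13.25
eef_pos: [0.5899, 0.0372, 0.1427]
eef_rot: [-179.9, 0.1, 142.6]
force: [-6.0, -5.5, 9.8]
finger_gap: 0.556
finger_force: 100.7
clock: 14.5
eef_pos: [0.5871, 0.0391, 0.1401]
eef_rot: [-179.7, 0.3, 70.6]
force: [-7.8, -14.6, 33.7]
finger_gap: 0.519
finger_force: 141.9
[ -7.83295256 -14.56038701  33.7107152 ] [-1.435198    5.57838284  2.76466933] [  5.09669513 -38.91363502 -17.86183655   3.8492015   -5.12554944
   1.3681642 ]
```

```bash
python3 -m jog '[[0,0,0,0,0.8],[0,0,0,0,0.8],[0,0,0,10,0.8],[0,0,0,20,0.8],[0,0,0,30,0.8],[0,0,0,40,0.8],[0,0,0,50,0.8],[0,0,0,60,0.8],[0,0,0,72,0.8],[0,0,0,72,0.8]]' 100; python3 -c "
from h import *
s=state();print(s['force'],s['torque'],s['eef_pos'],s['eef_rot'])
f,K,o,A=cam('wrist');cv2.imwrite('/tmp/w6.png',f[:,:,::-1])"; python3 -m jog '[[0,0,0,0,0.4],[0,0,0,0,0.4],[0,0,0,0,0.4],[0,0,0,0,0.4],[0,0,0,-6,0.4],[0,0,0,-12,0.4],[0,0,0,-18,0.4],[0,0.5,-0.5,-24,0.4],[0,0.5,-0.5,-30,0.4],[0,1,-1,-36,0.4]]';  python3 -c "
from h import *
s=state();print(s['force'],s['torque'],s['joint_torque'])"
```

```text
clock: 15.75
eef_pos: [0.5897, 0.0405, 0.1386]
eef_rot: [-180.0, -0.0, 142.7]
force: [0.3, -0.5, -0.4]
finger_gap: 0.804
finger_force: 0.0
[ 0.28462837 -0.4711173  -0.37051116] [ 0.04140334  0.05619399 -0.00577028] [0.58967152 0.0405332  0.13859742] [-1.79996620e+02 -2.86046734e-02  1.42705984e+02]
clock: 17.05
eef_pos: [0.5878, 0.0403, 0.1383]
eef_rot: [-179.7, 0.1, 106.5]
force: [-10.7, -8.0, 12.3]
finger_gap: 0.524
finger_force: 98.0
[-10.65762815  -7.98599161  12.26029568] [-1.03001231  2.9332955   1.07548823] [  2.88593195 -44.43185091 -22.81501472   2.38706969  -3.59460823
  -0.10791254]
```

```bash
python3 -m jog '[[0,0,0,-2,0.4],[0,0,0,-4,0.4],[0,0,0,-6,0.4],[0,0,0,-8,0.4],[0,0,0,-10,0.4],[0,0,0,-12,0.4],[0,0,0,-12,0.4],[0,0,0,-12,0.4],[0,0,0,-12,0.4],[0,0,0,-12,0.4]]' 120;  python3 -c "
from h import *
s=state();print(s['force'],s['torque'],s['eef_rot'])"
python3 -m jog '[[0,0,0,0,0.8],[0,0,0,0,0.8],[0,0,0,0,0.8],[0,0,10,0,0.9],[0,0,30,0,0.9],[0,0,70,0,0.9],[0,-5,111,0,0.9],[0,-11,111,4,0.9],[0,-11,111,8,0.9],[0,-11,111,12,0.9]]'
python3 - <<'E'
from h import *
f,K,o,A=cam('wrist'); print(state()['eef_rot'],state()['eef_pos'])
np.savez('/tmp/w7.npz',K=K,o=o,A=A)
g=cv2.imread('/tmp/w6.png')[:,:,::-1]
up=lambda im,c,s: cv2.resize(im[c[2]:c[3],c[0]:c[1]],None,fx=s,fy=s,interpolation=cv2.INTER_CUBIC)
l=up(f,(260,390,130,260),4.4); r=up(g,(230,420,180,370),1.2)
W=np.zeros((l.shape[0],l.shape[1]+r.shape[1],3),np.uint8);W[:,:l.shape[1]]=l;W[:r.shape[0],l.shape[1]:]=r
save(W,'pics/fin.png')
E
```

```text
clock: 18.3
eef_pos: [0.5873, 0.0409, 0.1381]
eef_rot: [-179.6, 0.1, 94.8]
force: [-8.2, -3.2, 10.3]
finger_gap: 0.513
finger_force: 125.0
[-8.21333881 -3.17963825 10.34475231] [-0.34282705  3.29460125  1.64592094] [-1.79601684e+02  6.40120385e-02  9.48072516e+01]
clock: 19.55
eef_pos: [0.5898, 0.0303, 0.2497]
eef_rot: [179.9, 0.0, 106.9]
force: [0.3, -0.4, 0.6]
finger_gap: 0.899
finger_force: 0.0
[1.79946345e+02 2.06756922e-02 1.07040416e+02] [0.58980768 0.03029769 0.24963622]
```

View pics/fin.png

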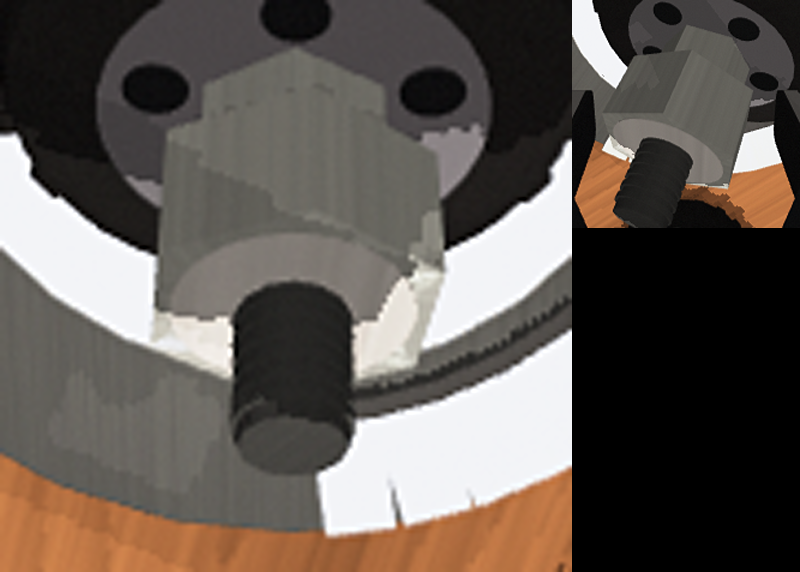

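Left panel: the stud end is at (293,440), the stud meets the nut face at (293,282), and the outer-face corners are near (443,268), (418,370) and (155,340). I'll fit the axial position and phase from these.

```bash
python3 - <<'E'
from m import *
d=np.load('/tmp/w7.npz');K,o,A=d['K'],d['o'],d['A']
pt=lambda x,y:np.array([260+(x+.5)/4.4-.5,130+(y+.5)/4.4-.5])
un=lambda p:((np.array(p)-[260,130])*4.4).round(0)
from scipy.optimize import least_squares
obs=[(293,405),(293,474),(292,282)]
model=lambda q:[t0+q[0]*L+q[1]*e1+.009*b,t0+q[0]*L+q[1]*e1-.009*b,t0+q[0]*L+q[1]*e1-q[2]*a+.009*b]
r=least_squares(lambda q:np.concatenate([proj(K,o,A,p)-pt(*u) for p,u in zip(model(q),obs)]),[0,0,.02],x_scale=.01)
q=r.x;t=t0+q[0]*L+q[1]*e1;print(q,r.fun.round(1),'n',(q[2]-.026)/.0029)
for dg in (0,5,10,15,20,25,30):
    print(dg)
    for s in (q[2],q[2]+.026):
        print('  ',[tuple(un(proj(K,o,A,t-s*a+.0265*(b*np.cos(x)+e1*np.sin(x))))) for x in np.radians(dg+60*np.arange(6))])
E
```

```text
[-0.00298358 -0.00202586  0.02381567] [ 0.1  0.9 -0.  -0.9 -0.   0. ] n -0.7532169843189573
0
   [(np.float64(290.0), np.float64(209.0)), (np.float64(437.0), np.float64(263.0)), (np.float64(424.0), np.float64(359.0)), (np.float64(290.0), np.float64(401.0)), (np.float64(155.0), np.float64(360.0)), (np.float64(144.0), np.float64(265.0))]
   [(np.float64(289.0), np.float64(85.0)), (np.float64(426.0), np.float64(140.0)), (np.float64(415.0), np.float64(240.0)), (np.float64(289.0), np.float64(285.0)), (np.float64(162.0), np.float64(242.0)), (np.float64(151.0), np.float64(142.0))]
5
   [(np.float64(306.0), np.float64(209.0)), (np.float64(443.0), np.float64(271.0)), (np.float64(416.0), np.float64(365.0)), (np.float64(277.0), np.float64(401.0)), (np.float64(148.0), np.float64(353.0)), (np.float64(151.0), np.float64(257.0))]
   [(np.float64(303.0), np.float64(85.0)), (np.float64(432.0), np.float64(149.0)), (np.float64(408.0), np.float64(247.0)), (np.float64(276.0), np.float64(285.0)), (np.float64(155.0), np.float64(235.0)), (np.float64(158.0), np.float64(134.0))]
10
   [(np.float64(321.0), np.
[... 1720 characters left out ...]
4(95.0)), (np.float64(441.0), np.float64(183.0)), (np.float64(370.0), np.float64(269.0)), (np.float64(229.0), np.float64(277.0)), (np.float64(138.0), np.float64(203.0)), (np.float64(195.0), np.float64(106.0))]
30
   [(np.float64(378.0), np.float64(224.0)), (np.float64(452.0), np.float64(313.0)), (np.float64(365.0), np.float64(390.0)), (np.float64(214.0), np.float64(391.0)), (np.float64(128.0), np.float64(315.0)), (np.float64(203.0), np.float64(225.0))]
   [(np.float64(371.0), np.float64(100.0)), (np.float64(441.0), np.float64(192.0)), (np.float64(360.0), np.float64(273.0)), (np.float64(217.0), np.float64(274.0)), (np.float64(136.0), np.float64(194.0)), (np.float64(207.0), np.float64(101.0))]
```

```bash
cat > ph.py <<'E'
from m import *
np.savez('/tmp/last.npz',f=f,K=K,o=o,A=A)
q=[-.00298,-.00203]; t=t0+q[0]*L+q[1]*e1
g=cv2.GaussianBlur(cv2.cvtColor(f,cv2.COLOR_RGB2GRAY),(0,0),.8).astype(np.float32)
G=np.hypot(cv2.Sobel(g,5,1,0),cv2.Sobel(g,5,0,1)); G=np.minimum(G,60)
S=lambda p:G[int(round(p[1])),int(round(p[0]))]
def score(s,dg,sh):
    v=[];tt=t+sh*e1
    X=np.radians(dg+60*np.arange(6))
    c=lambda s,x:tt-s*a+.0265*(b*np.cos(x)+e1*np.sin(x))
    for i in range(6):
        x0,x1=X[i],X[(i+1)%6];m_=(b*np.cos((x0+x1)/2)+e1*np.sin((x0+x1)/2))
        ctr=tt-(s+.013)*a+.023*m_
        if m_@(o-ctr)>0:
            for w in np.linspace(0,1,15):
                v.append(S(proj(K,o,A,c(s+.026,x0)*(1-w)+c(s+.026,x1)*w)))
            for x in (x0,x1):
                for w in np.linspace(0.1,1,12): v.append(S(proj(K,o,A,c(s,x)*(1-w)+c(s+.026,x)*w)))
    return np.mean(v)
r=sorted([(score(s,d,h),round(s*1e3,1),d,h) for s in np.arange(.017,.0285,.0005) for d in range(-30,30,2) for h in (-.001,0,.001,.002)],reverse=True)[:8]
print([(round(float(x[0]),1),)+x[1:] for x in r])
print('stud col',[int(g[int(round(v)),int(round(u))]) for u,v in [proj(K,o,A,t-s*a+.009*b) for s in np.arange(.016,.032,.001)]])
E
python3 ph.py
```

```text
[(47.6, np.float64(24.0), 8, 0), (47.2, np.float64(24.5), 8, 0), (47.2, np.float64(25.5), 8, 0), (47.1, np.float64(23.5), 8, 0), (47.0, np.float64(25.0), 8, 0), (46.7, np.float64(24.5), 10, 0), (46.7, np.float64(25.5), 10, 0), (46.6, np.float64(26.0), 8, 0)]
stud col [37, 37, 38, 38, 38, 37, 37, 42, 68, 110, 124, 124, 124, 124, 124, 125]
```

```bash
python3 -m jog '[[-1,10,-50,-9,0.9],[-1,10,-90,-9,0.9],[-1,10,-112,-9,0.8],[-1,10,-112,-9,0.8],[-1,10,-112,-9,0.4],[-1,10,-112,-9,0.4],[-1,10,-112,-9,0.4],[-1,10,-112,-9,0.4],[-1,10,-112,-9,0.4],[-1,10,-112,-9,0.4]]' 100; python3 -c "
from h import *
s=state();print(s['force'],s['torque'])"; python3 -m jog '[[0,0,0,-5,0.4],[0,0,0,-10,0.4],[0,0,0,-15,0.4],[0,0,-0.5,-20,0.4],[0,0.5,-1,-25,0.4],[0,0.5,-1,-25,0.4],[0,0.5,-1,-25,0.4],[0,0.5,-1,-25,0.4],[0,0.5,-1,-25,0.4],[0,0.5,-1,-25,0.4]]'; python3 -c "
from h import *
s=state();print(s['force'],s['torque'],s['eef_rot'])"; python3 -m jog '[[0,0,0,0,0.8],[0,0,0,0,0.8],[0,0,0,0,0.8],[0,0,10,0,0.9],[0,0,30,5,0.9],[0,0,70,10,0.9],[1,-5,113,16,0.9],[1,-10,113,22,0.9],[1,-10,113,28,0.9],[1,-10,113,34,0.9]]'; python3 ph.py
```

```text
clock: 20.95
eef_pos: [0.5891, 0.0403, 0.1389]
eef_rot: [179.9, 0.1, 97.8]
force: [-2.2, 0.5, 4.8]
finger_gap: 0.516
finger_force: 100.7
[-2.1709599  0.4721931  4.8077646] [-0.02634521  0.65061596  0.11664363]
clock: 22.2
eef_pos: [0.5873, 0.0421, 0.1377]
eef_rot: [-179.8, -0.0, 73.1]
force: [-2.4, 3.8, 11.4]
finger_gap: 0.52
finger_force: 143.6
[-2.41634244  3.75856725 11.43559711] [1.3166375  3.50222595 2.36623378] [-1.79798070e+02 -1.95675044e-03  7.30551084e+01]
clock: 23.45
eef_pos: [0.5898, 0.0307, 0.2496]
eef_rot: [180.0, 0.0, 107.0]
force: [0.9, 0.2, 0.1]
finger_gap: 0.898
finger_force: 0.0
[(48.1, np.float64(24.5), 10, 0.001), (47.8, np.float64(24.0), 10, 0.001), (47.4, np.float64(23.0), 10, 0.001), (47.0, np.float64(23.5), 10, 0.001), (47.0, np.float64(22.5), 10, 0.001), (46.9, np.float64(23.0), 8, 0.001), (46.9, np.float64(25.0), 10, 0.001), (46.6, np.float64(24.5), 12, 0)]
stud col [37, 38, 38, 38, 38, 38, 37, 43, 71, 110, 124, 124, 123, 124, 125, 125]
```

```bash
python3 - <<'E'
import re
src=open('ph.py').read().replace("np.savez('/tmp/last.npz',f=f,K=K,o=o,A=A)","""
c=cv2.resize(cv2.imread('pics/w3.png')[:,:,::-1],(110,120),interpolation=cv2.INTER_AREA)
f=np.zeros((400,640,3),np.uint8);f[130:250,270:380]=c
s_=state();T=np.array(s_['eef_pos']);P=np.array([.5919411,.02911426,.25009021])
o=o-T+P""").replace(".017,.0285",".012,.026")+"\nprint([int(g[int(round(v)),int(round(u))]) for u,v in [proj(K,o,A,t-s*a+.009*b) for s in np.arange(.010,.026,.001)]])\n"
exec(src)
E
```

```text
[(44.8, np.float64(17.0), -8, 0.002), (44.6, np.float64(16.5), -8, 0.002), (44.2, np.float64(16.0), -8, 0.002), (43.1, np.float64(18.0), -8, 0.002), (43.0, np.float64(15.5), -8, 0.002), (42.8, np.float64(15.0), -8, 0.002), (42.5, np.float64(17.5), -8, 0.002), (42.4, np.float64(19.5), -8, 0.002)]
stud col [39, 52, 84, 114, 121, 121, 125, 127, 126, 126, 123, 114, 101, 101, 100, 98]
[38, 38, 37, 37, 38, 37, 39, 52, 84, 114, 121, 121, 125, 127, 126, 126]
```

```bash
python3 -m jog '[[-1,10,-50,-9,0.9],[-1,10,-90,-9,0.9],[-1,10,-113,-9,0.8],[-1,10,-113,-9,0.4],[-1,10,-113,-9,0.4],[-1,10,-113,-9,0.4],[-1,10,-113,-9,0.4],[-1,10,-113,-9,0.4],[-1,10,-113,-14,0.4],[-1,10,-113,-19,0.4]]' 100; python3 -c "
from h import *
s=state();print(s['force'],s['torque'])"; python3 -m jog '[[0,0,0,-5,0.4],[0,0,0,-5,0.4],[0,0,0,-5,0.4],[0,0,0,-5,0.8],[0,0,0,-5,0.8],[0,0,0,-5,0.8],[0,0,20,-5,0.9],[0,0,60,-5,0.9],[1,-10,113,5,0.9],[1,-10,113,15,0.9]]'; python3 -m jog '[[0,0,0,9,0.9],[0,0,0,9,0.9],[0,0,0,9,0.9],[0,0,0,9,0.9],[0,0,0,9,0.9],[0,0,0,9,0.9],[0,0,0,9,0.9],[0,0,0,9,0.9],[0,0,0,9,0.9],[0,0,0,9,0.9]]'; python3 ph.py
```

```text
clock: 24.8
eef_pos: [0.588, 0.0407, 0.1362]
eef_rot: [-179.9, 0.1, 87.8]
force: [-1.7, 0.2, 2.1]
finger_gap: 0.523
finger_force: 107.6
[-1.7029637   0.20394902  2.13173063] [-0.33214818  1.71625789  1.98808351]
clock: 26.05
eef_pos: [0.5912, 0.0302, 0.2533]
eef_rot: [179.5, 0.2, 103.1]
force: [-0.3, 0.2, -1.0]
finger_gap: 0.901
finger_force: 0.0
clock: 27.3
eef_pos: [0.5897, 0.0308, 0.2488]
eef_rot: [-180.0, -0.0, 111.8]
force: [-0.4, -0.6, 0.8]
finger_gap: 0.903
finger_force: 0.0
[(45.5, np.float64(24.5), 12, 0), (45.2, np.float64(25.0), 12, 0), (45.1, np.float64(24.5), 10, 0), (45.1, np.float64(24.0), 10, 0), (44.8, np.float64(24.5), 10, 0.001), (44.8, np.float64(23.5), 10, 0), (44.6, np.float64(23.5), 6, 0.002), (44.6, np.float64(24.0), 12, 0)]
stud col [37, 37, 37, 38, 37, 37, 37, 42, 70, 110, 124, 124, 124, 124, 125, 124]
```

The nut resists 2 N m and springs back to the same phase each time, so it is locked. Last, I check that the knob and bystanders haven't moved, then hand in.

```bash
python3 - <<'E'
from h import *
f=read_camera('side')['frame'].astype(int); g=cv2.imread('/tmp/s.png').astype(int)
D=np.abs(f-g).sum(2)>90
print('knob',D[200:235,340:360].sum(),'oil',D[230:285,355:390].sum(),'left/bottom',D[:,:230].sum(),D[285:,230:420].sum(), state()['force'])
print(hand_in() if D[200:235,340:360].sum()<40 else 'check')
E
```

```text
knob 15 oil 0 left/bottom 0 0 [0.55559396 0.14157077 0.51465592]
the job is handed in; nothing more can be done
None
```

I handed the job in at about 27 s of the 64 s allowed. The wheel is indexed with the plunger home in the hole, and the big nut is locked against the inner nut: it took about 2 N m and sprang back to the same angle. The gripper is clear, and the side camera shows the knob and oil bottle have not moved.

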